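# Put the rinsed dipper and sample vial on the drying station

### The job

Clear the wet-work spot after rinsing: hang the blue-gripped dipper basket by its eye on the green-tipped peg so that it hangs freely, and stand the red-capped amber vial upright, fully home, in the empty middle bore of the white vial block. Do not tip either of them over, and leave the wash bottle, the two blue-capped vials and the dipper that already hangs on the other stand where they are.

Things in the scene. Friction and masses are not known exactly. Their poses are not given: they have to be found in the camera images.
- dipper: White dipper basket with blue grip tab, 195 mm tall, about 0.15 kg, upright on the bench. Origin: centre of underside, z up. Round tray (diameter 68, rim to z=15), central flat stem, eye centred at z=130 (38 outside, octagonal hole 22 across flats, axis along x), blue tab z=149 to 195, 26 wide (y). Stem, eye, tab are 10 thick (x); front and back alike. Pinch the tab across its 10 mm.
- dipper_eye (a point): Centre of the dipper's eye, 130 mm above the dipper's underside; its x axis is the hole axis.
- green_stand: Fixed drip stand, green cap and ball. Origin: underside, on the column's axis, z up. Foot 100 x 90 x 12 mm; steel column 20 (x) x 24 (y) to z=250, green cap 24 x 28 to z=256. A level round peg, diameter 10, axis at z=240, runs from the column towards the stand's -x, from x=-10 to -90, ending in a green ball of diameter 16 (centre x=-90).
- green_peg (a point): Point on the axis of the green stand's peg, halfway along it: 50 mm from the column's axis, 40 mm short of the ball's centre, 240 mm above the bench. Axes as the stand's: the free end lies towards its -x. When the dipper hangs here its eye centre is 6 mm below this axis.
- grey_stand: A second, identical fixed stand with grey cap and ball instead of green; a dipper already hangs on it. Origin and axes as for the green stand.
- hung_dipper: Bystander: a dipper of the same shape with a black grip tab, hanging by its eye on the grey stand's peg. Origin: centre of its underside, about 104 mm above the bench.
- block: Fixed white plastic vial block, 56 (x) x 150 (y) x 40 mm high, three bores in a row along its y at -45, 0 and +45 mm, 29 mm in diameter and 30 deep (floors 10 mm above the bench). The middle bore is empty. Origin: centre of its underside.
- bore (a point): Centre of the mouth of the empty middle bore, on the block's top face, 40 mm above the bench. Axes as the block's.
- vial: Round vial of amber glass with a red cap, 72 mm tall, glass 24 mm and cap (top 16 mm) 23 mm in diameter, about 0.05 kg, standing upright on the bench close beside the dipper. Origin: centre of its underside, z up.
- blue_vial_a: Bystander: clear vial with a blue cap, same size as the amber one, standing in the block's bore at y = -45 mm; its top is 82 mm above the bench. Origin: centre of its underside.
- blue_vial_b: Bystander: the same, in the bore at y = +45 mm.
- wash_bottle: Bystander: white wash bottle, diameter 62, shoulder at 115 mm, yellow cap up to 165 mm, thin yellow spout up to 191 mm, standing between the dipper and the stands. Origin: centre of its underside.

How it is judged:
By the outcome, as a careful person would: the job done as asked, in the order asked, and still so for the second after the job is handed in, with the robot touching nothing.
It also fails if it takes over 72 s, if anything falls off the work surface, if the arm or the gripper's body presses on something with over 40 N, if the wrist force passes 120 N, or if a joint passes its speed limit or range.

### The arm

A 7-joint arm with a two-finger parallel gripper is mounted at the origin on the work surface. World frame = base frame: x ahead of the robot, y to its left, z up, the work surface at z = 0. Lengths are in m, angles in degrees, forces in N, time in s.
With the tool pointing down it reaches from about 0.425 to 0.875 m from the base axis. Payload 4.7 kg.
Tool frame: the origin (TCP) lies at the very end of the fingers, on their centre line; the grasp point (between the pads) lies 19 mm behind it; z points along the fingers, y is the line along which they close (so a half turn about z gives the same grasp; the last joint's range is limited). The gripper opens to 87 mm and grips with 3 to 60 N. Pads are 19 mm wide; open, the fingers measure 117 mm over their backs; the gripper's body (75 mm by 190 mm) begins 51 mm behind the grasp point.
Start: joints at [71.969, 18.392, -4.016, 83.108, 1.295, 78.541, -3.26], TCP at [0.21, -0.615, 0.223] pointing down, gripper open.
Joint ranges: [-163.93, 163.93], [-17.29, 119.83], [-79.2, 71.16], [3.27, 140.29], [-89.18, 269.18], [5.43, 117.66], [-154.24, 154.24]. Speed limits (degrees/s): [147.25, 147.25, 180, 180, 180, 180, 180].

### API

Orientations are given as [roll, pitch, yaw] about the fixed x, y, z axes, in that order (R = Rz(yaw) Ry(pitch) Rx(roll)).
In Python, from cell import get_obs, read_camera, sign_off, silhouettes gives the robot as it stands.
- The arm moves only by the tool play_rows, never from a script. Its argument "steps" is a list that holds one entry, the list of rows, each a list of 7 numbers: the shift along the tool's x, y, z in m, then the turn, a rotation vector about the tool's x, y, z in rad, then the finger opening in m, from 0 to 0.087. A call has 1 to 12 rows; each row shifts and turns the commanded pose from where the row before left it, along the tool's axes as they then stand; what a row does not reach is not made up. A row lasts 1/10 s, in which the tool goes at most 50 mm and 8.59 degrees, less where a joint would pass 70% of its speed; a pose out of reach is approached as far as the arm can. A call is refused whole if a number of a shift passes 0.05 or a number of a turn 0.15, either way. A call with a gripper value outside its range is refused whole. The fingers move at their own pace and stop on an object; "force" is the grip in N (left out, the last holds). Time passes only in rows, so rows that do not move let the fingers close. It gives the time, the measured TCP pose, the force, the opening and the grip force at its end, in the units of the state.
- get_obs(): the state, without advancing time (a new reading comes with each control period).
- read_camera(name): name is "scene" or "top" or "wrist"; returns a dict with "frame" (400x640x3 uint8, red, green, blue), "intrinsics" (3x3 intrinsics, pixels), "view" (4x4, takes a point from world to camera coordinates). Camera axes: x right, y up, looking along -z (the intrinsics and any distortion apply to the point x, -y, -z); pixel columns grow to the right and rows downward; lengths in m; the calibration is good to about 2 mm. The wrist camera is an equidistant fisheye: a pixel r from the principal point sees the ray r / f radians off the axis. A picture is of the moment at which its call begins. There is no depth.
- sign_off(): hands the job in; it is judged then, once.
Trained networks look in the newest picture that a camera, given by its name, has taken for a name from the list of things; names that differ only in an ending like _2 or _b are one class to them, and where a whole thing is asked for, a point or a joint stands for the part that bears it (a point fixed in the world has none). Each returns a list of dicts, best first, with "p" (0 to 1); they miss things now and then, are a little off and sometimes report something else, mostly with a low value. They report only what shows in the picture. A call takes as long as a camera call.
- silhouettes(camera, name): "pixels" (400x640 bool, what is visible of it) and "extent" ([left, top, right, bottom] in pixels, round what is visible of it).
The state is a dict: "time_s": time; "qpos": joint angles; "joint_velocities": joint speeds; "effort": joint torques, N m; "tool_pos": TCP position; "tool_rot": TCP orientation; "force": force on the tool from outside, world axes, zero at the start; "wrist_torque": the same for the moment, N m; "grip_width": finger opening in m; "grasp_force": force on a finger pad.
Only numpy, scipy, OpenCV 4.12 (cv2) and the standard library are available. Lean on these libraries where they do the work, as an engineer would, in place of code of your own. Each camera call takes 0.05 s, during which the arm holds its last target. There are 200 camera calls.

## Working session

There is one attempt and no reset: what is moved stays moved. The work goes in short steps, Python scripts to look and compute and a tool call to move; the robot and the scene stay as the last step left them, time stands still between calls to the robot, and variables do not carry over. Pictures are saved under pics/ and viewed, at most 12 in all, crops included, and the job is handed in when it is done.

Besides the shell and the picture viewer there is one more tool, called after ">>>" as name(argument=value, ...), one argument or row to a line, values as JSON. play_rows: Moves the arm, as the interface text tells. Its arguments: {"type":"object","properties":{"steps":{"type":"array","items":{"type":"array","items":{"type":"array","items":{"type":"number"}}}},"force":{"type":"number"}},"required":["steps"]}

```bash
ls; mkdir -p pics
python3 - <<'E'
from cell import *
import cv2,numpy as np
o=get_obs();print(o)
ims=[]
for n in ["scene","top"]:
    c=read_camera(n);print(n,c['intrinsics'],c['view'])
    cv2.imwrite(f"pics/{n}0.png",c['frame'][:,:,::-1])
    for t in ["dipper","green_stand","grey_stand","block","vial","wash_bottle","hung_dipper"]:
        for s in silhouettes(n,t)[:3]: print(n,t,round(s['p'],2),s['extent'],int(s['pixels'].sum()))
E
```

```text
pics
{'time_s': 0.0, 'qpos': array([71.96871414, 18.4406198 , -4.01447856, 83.17623124,  1.29805402,
       78.5403482 , -3.25788762]), 'joint_velocities': array([-0.05589277, -0.06126283,  0.09153205,  0.04136803,  0.17145434,
       -0.02260512, -0.036643  ]), 'effort': array([-1.21813091e-04, -4.91287029e+01, -4.03951239e-01, -3.12532961e+01,
       -6.38588704e-02,  4.40629700e-02,  1.73648696e-04]), 'tool_pos': array([ 0.20963403, -0.6146732 ,  0.22143206]), 'tool_rot': array([-1.79888211e+02,  9.10184348e-03,  1.88427968e+01]), 'force': array([-0.31081138,  0.30760222, -0.80830063]), 'wrist_torque': array([-0.01478324,  0.00234601, -0.02193584]), 'grasp_force': 0.0, 'grip_width': 0.08739428813130941}
scene [[370.77554035   0.         315.78824541]
 [  0.         370.77554035 206.3908852 ]
 [  0.           0.           1.        ]] [[ 0.79482577  0.60662151 -0.01619668 -0.4415205 ]
 [-0.43780232  0.59170398  0.67691619  0.14012404]
 [ 0.42021556 -0.53093949  0.73588188 -1.16586172]
 [ 0.          0.          0.          1.        ]]
scene green_stand 0.8 [268.3, 215.4, 346.9, 32
[... 604 characters left out ...]
.           1.        ]] [[ 0.02808952 -0.99892704 -0.03682045 -0.01411563]
 [ 0.98540439  0.02148477  0.16886855 -0.59093012]
 [-0.16789629 -0.04102647  0.98495059 -0.86839752]
 [ 0.          0.          0.          1.        ]]
top dipper 0.89 [210.5, 221.7, 255.4, 250.5] 843
top green_stand 0.94 [348.3, 144.5, 402.9, 207.0] 1882
top green_stand 0.28 [277.1, 150.5, 306.9, 193.1] 914
top grey_stand 0.59 [446.7, 143.9, 525.6, 204.8] 2159
top block 0.84 [339.6, 245.7, 408.4, 285.6] 1503
top vial 0.59 [209.6, 255.9, 226.8, 269.1] 161
top wash_bottle 0.84 [278.2, 147.1, 309.6, 196.3] 916
top hung_dipper 0.58 [470.9, 169.9, 533.6, 208.9] 1143
top hung_dipper 0.3 [342.2, 241.8, 407.3, 278.9] 1328
```

View pics/scene0.png

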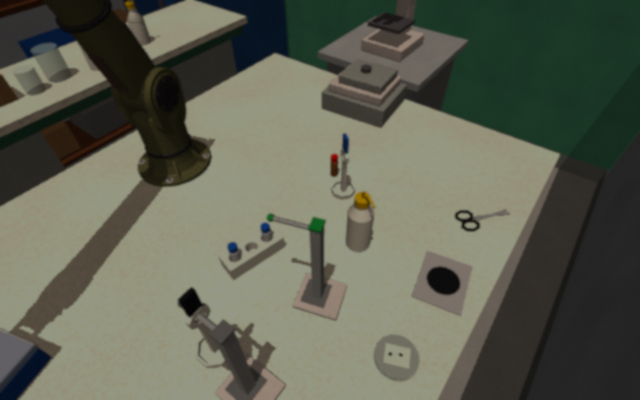

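View pics/top0.png

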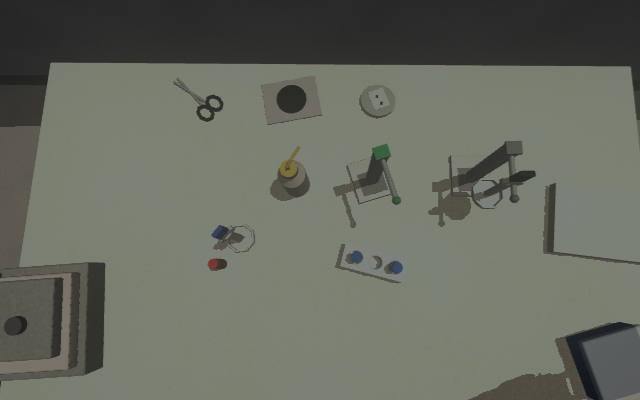

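The scene view shows the dipper (blue tab ~(345,143)), red vial (334,163), wash bottle (360,222), green ball (270,217) and cap (317,224), and blue caps (233,247)/(266,228). In the top view they are at: tab (220,232), vial (214,264), green ball (396,200), cap (382,152), caps (356,257)/(396,267).

```bash
cat > h.py <<'E'
from cell import *
import cv2,numpy as np
from scipy.optimize import least_squares
def proj(c,P):
    P=np.atleast_2d(P);q=P@c['view'][:3,:3].T+c['view'][:3,3];q=q*[1,-1,-1];K=c['intrinsics']
    if c.get('fish'):
        r=np.hypot(q[:,0],q[:,1])+1e-12;s=np.arctan2(r,q[:,2])/r
        return np.c_[K[0,0]*q[:,0]*s+K[0,2],K[1,1]*q[:,1]*s+K[1,2]]
    return np.c_[K[0,0]*q[:,0]/q[:,2]+K[0,2],K[1,1]*q[:,1]/q[:,2]+K[1,2]]
def cam(n):
    c=read_camera(n);c['fish']=n=='wrist';return c
def tri(obs,x0=(.5,0,.15)):  # [(cam,(u,v))]
    r=least_squares(lambda p:np.concatenate([proj(c,p)[0]-u for c,u in obs]),x0);return r.x,np.abs(r.fun).max()
HUE={'green':(45,80),'blue':(105,130),'yellow':(18,28),'red':None}
def blobs(c,col,smin=120,vmin=40,amin=8,roi=None):
    h=cv2.cvtColor(c['frame'],cv2.COLOR_RGB2HSV);H,S,V=[h[:,:,i].astype(int) for i in range(3)]
    m=(S>smin)&(V>vmin)
    m&=((H<6)|(H>174)) if col=='red' else ((H>=HUE[col][0])&(H<=HUE[col][1]))
    if roi: 
        k=np.zeros_like(m);k[roi[1]:roi[3],roi[0]:roi[2]]=1;m&=k
    n,l,st,ce=cv2.connectedComponentsWithStats(m.astype(np.uint8))
    return [(ce[i].round(1),st[i].tolist()) for i in range(1,n) if st[i,4]>=amin]
E
python3 - <<'E'
from h import *
s=cam('scene');t=cam('top')
for c,n,roi in((s,'s',(160,120,400,400)),(t,'t',(180,120,560,290))):
    for col in HUE: print(n,col,*[(b[0].tolist(),b[1]) for b in blobs(c,col,100,40,8,roi)])
E
```

```text
s green ([269.9, 216.9], [268, 214, 5, 7, 27]) ([316.4, 224.9], [309, 218, 16, 15, 169])
s blue ([345.3, 142.6], [344, 134, 4, 18, 60]) ([264.8, 227.3], [261, 223, 8, 10, 60]) ([232.2, 247.3], [228, 243, 9, 10, 70])
s yellow ([186.0, 168.6], [167, 147, 42, 38, 676]) ([163.8, 182.8], [162, 180, 6, 5, 16]) ([362.8, 200.5], [354, 192, 21, 18, 273])
s red ([334.0, 157.5], [331, 154, 7, 8, 44])
t green
t blue ([216.7, 231.2], [212, 226, 10, 11, 47]) ([356.0, 256.5], [352, 252, 9, 10, 74]) ([396.7, 267.3], [392, 263, 10, 10, 79])
t yellow ([289.1, 166.1], [280, 147, 20, 30, 272])
t red ([212.7, 263.5], [208, 259, 11, 10, 83])
```

Run:
```python
from h import *
s=cam('scene');t=cam('top')
HUE['green']=(45,85)
gt=blobs(t,'green',60,30,8,(330,130,420,220));print([(b[0].tolist(),b[1]) for b in gt])
def T(n,a,b): 
    p,e=tri([(s,a),(t,b)]);print(n,p.round(4),round(e,2));return p
T('ball',(270.2,217),(396.5,200.5))
T('cap',(316.4,224.9),(382,152))
T('vialcap',(334,157.5),(212.7,263.5))
T('blueB',(264.8,227.3),(356,256.5)); T('blueA',(232.2,247.3),(396.7,267.3))
T('tab',(345.3,142.6),(219.5,232))
T('bottlecap',(362,203),(289,169))
# tray: silhouette
from scipy.optimize import minimize
```

```text
[([381.3, 151.7], [373, 144, 18, 16, 201]), ([396.3, 199.9], [393, 196, 8, 8, 47])]
ball [ 0.5548 -0.1331  0.239 ] 0.43
cap [ 0.6415 -0.1054  0.2514] 0.43
vialcap [0.4319 0.2502 0.0623] 0.03
blueB [ 0.4558 -0.068   0.0736] 0.04
blueA [ 0.4353 -0.156   0.0729] 0.21
tab [0.4947 0.2065 0.1714] 0.3
bottlecap [0.6312 0.0768 0.1455] 0.18
```

Run:
```python
from h import *
t=cam('top');f=t['frame'][190:290,180:300,::-1];a=cv2.resize(f,None,fx=5,fy=5,interpolation=2)
g=t['frame'][130:290,330:420,::-1];b=cv2.resize(g,None,fx=3.125,fy=3.125,interpolation=2)
b=cv2.resize(g,(281,500),interpolation=2)
w=cam('wrist');print(w['intrinsics'],w['view'])
cv2.imwrite('pics/a.png',np.hstack([a[:, :500],b]))
```

```text
[[309.70691629   0.         323.94179464]
 [  0.         309.70691629 198.15052539]
 [  0.           0.           1.        ]] [[ 3.22859034e-01 -9.46446873e-01  6.00987395e-04 -6.50586998e-01]
 [ 9.17172404e-01  3.12715872e-01 -2.46988996e-01  2.93694338e-02]
 [ 2.33574024e-01  8.02938377e-02  9.69018098e-01 -3.88107827e-01]
 [ 0.00000000e+00  0.00000000e+00  0.00000000e+00  1.00000000e+00]]
```

View pics/a.png

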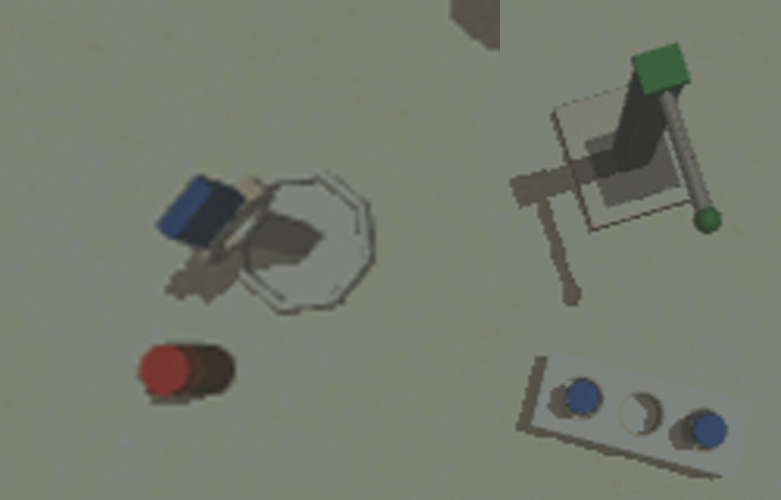

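Enlarged crop: tray rim centre at top-image pixel ≈(242.2,238.6); tab top edge runs (212,235)→(220,225), so hole axis is about +50° in world; green stand yaw ≈ 18°, block yaw ≈ -13°.

```bash
cat >> h.py <<'E'
def plan(tgt,yaw,n,start=None):
    """rows (tool frame, tool pointing down) from start [x,y,z,yaw] to target, n rows; per row constants"""
    if start is None:
        o=get_obs();start=[*o['tool_pos'],o['tool_rot'][2]]
    p=np.array(start[:3],float);y=start[3];d=(np.array(tgt)-p)/n;dy=((yaw-y+180)%360-180)/n
    for i in range(n):
        a=np.radians(y);v=[d[0]*np.cos(a)+d[1]*np.sin(a),d[0]*np.sin(a)-d[1]*np.cos(a),-d[2]]
        print([round(float(q),4) for q in v],'rz',round(float(-np.radians(dy)),4));y+=dy
E
python3 - <<'E'
from h import *
t=cam('top')
def ray(c,u,z): 
    return least_squares(lambda p:proj(c,[p[0],p[1],z])[0]-u,[.5,0]).x
print('tray',ray(t,(242.2,238.6),.014))
P=lambda a,b:(180+a/5,190+b/5)
a=ray(t,P(160,225),.195);b=ray(t,P(200,177),.195);print(a,b,np.degrees(np.arctan2(*(b-a)[::-1])),np.linalg.norm(b-a))
plan([.30,-.45,.38],70,6)
print();plan([.45,-.0,.38],107,10,[.30,-.45,.38,70])
print();plan([.485,.20,.32],140,6,[.45,-.0,.38,107])
E
```

```text
tray [0.49165455 0.1995376 ]
[0.48649928 0.21298547] [0.50534566 0.19881189] -36.94531146122533 0.02358127766128818
[0.0231, -0.0212, -0.0262] rz -0.1488
[0.026, -0.0175, -0.0262] rz -0.1488
[0.0283, -0.0135, -0.0262] rz -0.1488
[0.03, -0.0092, -0.0262] rz -0.1488
[0.031, -0.0046, -0.0262] rz -0.1488
[0.0314, 0.0, -0.0262] rz -0.1488

[0.0474, -0.0013, -0.0] rz -0.0646
[0.0474, 0.0018, -0.0] rz -0.0646
[0.0472, 0.0048, -0.0] rz -0.0646
[0.0468, 0.0079, -0.0] rz -0.0646
[0.0462, 0.0109, -0.0] rz -0.0646
[0.0454, 0.0138, -0.0] rz -0.0646
[0.0444, 0.0167, -0.0] rz -0.0646
[0.0432, 0.0195, -0.0] rz -0.0646
[0.0419, 0.0223, -0.0] rz -0.0646
[0.0403, 0.0249, -0.0] rz -0.0646

[0.0302, 0.0153, 0.01] rz -0.096
[0.0286, 0.0181, 0.01] rz -0.096
[0.0267, 0.0208, 0.01] rz -0.096
[0.0246, 0.0233, 0.01] rz -0.096
[0.0222, 0.0255, 0.01] rz -0.096
[0.0197, 0.0275, 0.01] rz -0.096
```

>>> play_rows(
  steps=[
    [[0.023, -0.021, -0.026, 0, 0, -0.149, 0.06], [0.026, -0.018, -0.026, 0, 0, -0.149, 0.06], [0.028, -0.014, -0.026, 0, 0, -0.149, 0.06], [0.03, -0.009, -0.026, 0, 0, -0.149, 0.06], [0.031, -0.005, -0.026, 0, 0, -0.149, 0.06], [0.031, 0, -0.026, 0, 0, -0.149, 0.06]],
  ],
  force=20,
)

```text
time_s: 1.75
tool_pos: [0.2992, -0.4484, 0.3799]
tool_rot: [180.0, 0.0, 70.4]
force: [0.7, 0.1, 0.1]
grip_width: 0.0609
grasp_force: 0.0
```

>>> play_rows(
  steps=[
    [[0.047, -0.001, 0, 0, 0, -0.065, 0.06], [0.047, 0.002, 0, 0, 0, -0.065, 0.06], [0.047, 0.005, 0, 0, 0, -0.065, 0.06], [0.047, 0.008, 0, 0, 0, -0.065, 0.06], [0.046, 0.011, 0, 0, 0, -0.065, 0.06], [0.045, 0.014, 0, 0, 0, -0.065, 0.06], [0.044, 0.017, 0, 0, 0, -0.065, 0.06], [0.043, 0.02, 0, 0, 0, -0.065, 0.06], [0.042, 0.022, 0, 0, 0, -0.065, 0.06], [0.04, 0.025, 0, 0, 0, -0.065, 0.06]],
  ],
)

```text
time_s: 2.75
tool_pos: [0.4489, 0.0004, 0.3789]
tool_rot: [180.0, 0.1, 107.4]
force: [1.3, -0.3, 0.0]
grip_width: 0.0597
grasp_force: 0.0
```

>>> play_rows(
  steps=[
    [[0.03, 0.015, 0.01, 0, 0, -0.096, 0.06], [0.029, 0.018, 0.01, 0, 0, -0.096, 0.06], [0.027, 0.021, 0.01, 0, 0, -0.096, 0.06], [0.025, 0.023, 0.01, 0, 0, -0.096, 0.06], [0.022, 0.026, 0.01, 0, 0, -0.096, 0.06], [0.02, 0.028, 0.01, 0, 0, -0.096, 0.06], [0, 0, 0, 0, 0, 0, 0.06], [0, 0, 0, 0, 0, 0, 0.06]],
  ],
)

```text
time_s: 3.55
tool_pos: [0.4821, 0.2003, 0.3183]
tool_rot: [-180.0, -0.0, 140.4]
force: [0.1, -0.8, -0.3]
grip_width: 0.0599
grasp_force: 0.0
```

Run:
```python
from h import *
w=cam('wrist');o=get_obs();print(o['tool_pos'],o['tool_rot'])
HUE['blue']=(100,130)
print([(b[0].tolist(),b[1]) for b in blobs(w,'blue',100,30,15)],[(b[0].tolist(),b[1]) for b in blobs(w,'red',100,30,15)])
cv2.imwrite('pics/w1.png',w['frame'][:,:,::-1])
for xy in [(.4917,.1995),(.4959,.2059)]: print(proj(w,[[*xy,.195],[*xy,.0]]))
```

```text
[0.48252055 0.19915001 0.31858044] [-1.79964608e+02  2.23366420e-02  1.40238232e+02]
[([336.9, 195.3], [332, 179, 11, 33, 312])] [([328.9, 119.8], [321, 112, 17, 17, 214])]
[[329.88862457 200.26476228]
 [327.50753287 168.42182983]]
[[337.89731736 199.40103286]
 [332.37048725 167.89367208]]
```

View pics/w1.png

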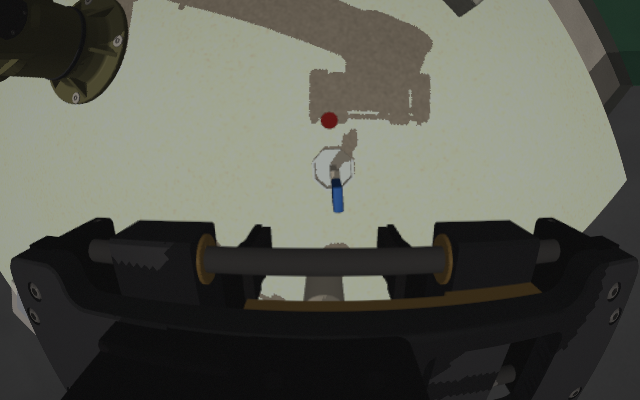

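The wrist view shows the dipper's blue tab at (337,195), tray at (334,167), red cap at (329,120), with the gripper's wide body along tool y. I'll fit the tab pose.

```bash
cat >> h.py <<'E'
def tabmask(c):
    h=cv2.cvtColor(c['frame'],cv2.COLOR_RGB2HSV);m=((h[...,0]>=95)&(h[...,0]<=132)&(h[...,1]>90)&(h[...,2]>20)).astype(np.uint8)
    n,l,st,ce=cv2.connectedComponentsWithStats(m);return l,st,ce
def render(c,pts,S=8,roi=None):
    u=proj(c,pts);u=(u-[roi[0],roi[1]]+.5)*S-.5
    im=np.zeros(((roi[3]-roi[1])*S,(roi[2]-roi[0])*S),np.float32)
    cv2.fillConvexPoly(im,cv2.convexHull(np.round(u).astype(np.int32)),1.)
    return cv2.resize(im,(roi[2]-roi[0],roi[3]-roi[1]),interpolation=cv2.INTER_AREA)
def box(x,y,yaw,z0,z1,dx=.01,dy=.026):
    a=np.radians(yaw);R=np.array([[np.cos(a),-np.sin(a)],[np.sin(a),np.cos(a)]])
    return np.array([[*(R@[sx*dx/2,sy*dy/2]+[x,y]),z] for sx in(-1,1) for sy in(-1,1) for z in(z0,z1)])
E
python3 - <<'E'
from h import *
from scipy.optimize import minimize
w=cam('wrist');l,st,ce=tabmask(w)
i=min(range(1,len(st)),key=lambda k:np.hypot(*(ce[k]-[337,195])))
m=(l==i);roi=(310,160,370,225);mm=m[roi[1]:roi[3],roi[0]:roi[2]].astype(float);print(st[i])
f=lambda q:np.abs(render(w,box(q[0]/100,q[1]/100,q[2]*10,.149,.195),8,roi)-mm).sum()
best=min((minimize(f,[49.5,20.5,y0],method='Nelder-Mead',options=dict(initial_simplex=[[49.5,20.5,y0],[50,20.5,y0],[49.5,21,y0],[49.5,20.5,y0+1]])) for y0 in(4,5,6)),key=lambda r:r.fun)
print(best.x*[.01,.01,10],best.fun)
b=blobs(w,'red',100,30,15)[0][0]
print('vial',least_squares(lambda p:proj(w,[*p,.070])[0]-b,[.43,.25]).x)
E
```

```text
[332 178  12  33 317]
[ 0.49542498  0.20580888 56.85608351] 58.46875
vial [0.43384041 0.24834737]
```

Run:
```python
from h import *
plan([.495,.2052,.318],146,2)
```

```text
[-0.0026, 0.0065, 0.0004] rz -0.051
[-0.0029, 0.0063, 0.0004] rz -0.051
```

>>> play_rows(
  steps=[
    [[-0.003, 0.0065, 0, 0, 0, -0.051, 0.06], [-0.003, 0.0065, 0, 0, 0, -0.051, 0.06], [0, 0, 0.03, 0, 0, 0, 0.06], [0, 0, 0.03, 0, 0, 0, 0.06], [0, 0, 0.03, 0, 0, 0, 0.06], [0, 0, 0.03, 0, 0, 0, 0.06], [0, 0, 0.02, 0, 0, 0, 0.06], [0, 0, 0.017, 0, 0, 0, 0.06], [0, 0, 0, 0, 0, 0, 0.06], [0, 0, 0, 0, 0, 0, 0.06]],
  ],
)

```text
time_s: 4.65
tool_pos: [0.4958, 0.2052, 0.1622]
tool_rot: [-180.0, 0.1, 146.0]
force: [0.8, 0.4, 0.7]
grip_width: 0.0603
grasp_force: 0.0
```

Run:
```python
from h import *
w=cam('wrist');o=get_obs();print(o['tool_pos'],o['tool_rot'],o['force'])
cv2.imwrite('pics/w2.png',w['frame'][120:320,200:450,::-1].repeat(2,0).repeat(2,1))
print([(b[0].tolist(),b[1]) for b in blobs(w,'blue',90,20,15)])
```

```text
[0.49609394 0.20571592 0.16273596] [1.79953204e+02 9.33583202e-02 1.46042788e+02] [ 0.69532619 -0.07548088 -0.01430756]
[([325.6, 232.7], [316, 215, 20, 34, 588]), ([324.2, 282.8], [315, 276, 20, 15, 287])]
```

View pics/w2.png

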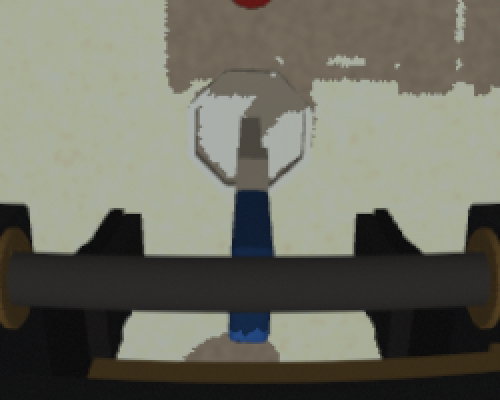

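The tab is centred and aligned between the fingers (crop x≈250 with fingers at 140/358). Closing.

>>> play_rows(
  steps=[
    [[0, 0, 0, 0, 0, 0, 0], [0, 0, 0, 0, 0, 0, 0], [0, 0, 0, 0, 0, 0, 0], [0, 0, 0, 0, 0, 0, 0], [0, 0, 0, 0, 0, 0, 0], [0, 0, 0, 0, 0, 0, 0], [0, 0, 0, 0, 0, 0, 0], [0, 0, -0.01, 0, 0, 0, 0], [0, 0, -0.02, 0, 0, 0, 0], [0, 0, -0.03, 0, 0, 0, 0], [0, 0, -0.03, 0, 0, 0, 0], [0, 0, -0.023, 0, 0, 0, 0]],
  ],
  force=35,
)

```text
time_s: 5.9
tool_pos: [0.4953, 0.2068, 0.2769]
tool_rot: [179.9, 0.1, 146.2]
force: [0.5, -0.8, -1.1]
grip_width: 0.01
grasp_force: 35.0
```

Run:
```python
from h import *
o=get_obs();print(o['tool_pos'],o['tool_rot'],o['force'],o['grip_width'],o['grasp_force'])
# pre-insert: 0.15 from column along peg, yaw 107.7
u=np.array([np.cos(np.radians(17.7)),np.sin(np.radians(17.7))])
b=np.array([.5550,-.1331]);print(b-u*.06)
plan([*(b-u*.06),.272],107.7,12)
```

```text
[0.49532118 0.20680434 0.27688066] [1.79934777e+02 6.91917083e-02 1.46172257e+02] [ 0.48035636 -0.82050793 -1.0872343 ] 0.010020925688801799 34.99553506728262
[ 0.49784031 -0.15134198]
[-0.0168, -0.0247, 0.0004] rz 0.056
[-0.0181, -0.0237, 0.0004] rz 0.056
[-0.0194, -0.0226, 0.0004] rz 0.056
[-0.0207, -0.0215, 0.0004] rz 0.056
[-0.0218, -0.0203, 0.0004] rz 0.056
[-0.023, -0.0191, 0.0004] rz 0.056
[-0.024, -0.0178, 0.0004] rz 0.056
[-0.0249, -0.0164, 0.0004] rz 0.056
[-0.0258, -0.015, 0.0004] rz 0.056
[-0.0266, -0.0135, 0.0004] rz 0.056
[-0.0273, -0.012, 0.0004] rz 0.056
[-0.028, -0.0105, 0.0004] rz 0.056
```

>>> play_rows(
  steps=[
    [[-0.017, -0.025, 0, 0, 0, 0.056, 0], [-0.018, -0.024, 0, 0, 0, 0.056, 0], [-0.019, -0.023, 0, 0, 0, 0.056, 0], [-0.021, -0.022, 0, 0, 0, 0.056, 0], [-0.022, -0.02, 0, 0, 0, 0.056, 0], [-0.023, -0.019, 0, 0, 0, 0.056, 0], [-0.024, -0.018, 0, 0, 0, 0.056, 0], [-0.025, -0.016, 0, 0, 0, 0.056, 0], [-0.026, -0.015, 0.001, 0, 0, 0.056, 0], [-0.027, -0.0135, 0.001, 0, 0, 0.056, 0], [-0.027, -0.012, 0.001, 0, 0, 0.056, 0], [-0.028, -0.0105, 0.001, 0, 0, 0.056, 0]],
  ],
)

```text
time_s: 7.1
tool_pos: [0.4971, -0.1554, 0.2703]
tool_rot: [-180.0, -0.0, 107.4]
force: [-0.4, 0.2, -1.3]
grip_width: 0.0099
grasp_force: 35.0
```

>>> play_rows(
  steps=[
    [[0, 0, 0, 0, 0, 0, 0], [0, 0, 0, 0, 0, 0, 0], [0, 0, 0, 0, 0, 0, 0]],
  ],
)

```text
time_s: 7.4
tool_pos: [0.4975, -0.1523, 0.2705]
tool_rot: [180.0, -0.1, 107.7]
force: [0.5, 0.3, -1.1]
grip_width: 0.0097
grasp_force: 35.0
```

Run:
```python
from h import *
o=get_obs();print(o['tool_pos'],o['tool_rot'],o['force'])
w=cam('wrist');s=cam('scene');t=cam('top')
for c,n,uv in((s,'s',(270,217)),(t,'t',(396,200))):
  print(n,[(b[0].tolist(),b[1]) for b in blobs(c,'green',60,30,8)])
print('w',[(b[0].tolist(),b[1]) for b in blobs(w,'green',60,30,8)])
for p in([.5548,-.1331,.24],[.6415,-.1054,.256]): print(proj(w,p),proj(s,p),proj(t,p))
a=w['frame'][:,:,::-1]; 
b=cv2.resize(s['frame'][190:330,180:380,::-1],None,fx=2.4,fy=2.4,interpolation=2)[:,:480]
cv2.imwrite('pics/w3.png',np.hstack([cv2.resize(a[100:300,260:420],None,fx=1.68,fy=1.68)[:336],b]))
```

```text
[ 0.49747872 -0.1523455   0.2704505 ] [ 1.79988813e+02 -5.07766525e-02  1.07687131e+02] [ 0.51544374  0.31254084 -1.07987199]
s [([326.2, 23.2], [285, 0, 112, 70, 4158]), ([545.7, 70.5], [413, 0, 227, 170, 28181]), ([269.9, 217.1], [267, 214, 7, 8, 45]), ([316.3, 224.6], [308, 217, 18, 17, 216])]
t [([381.3, 151.7], [373, 144, 18, 17, 203])]
w [([529.8, 220.8], [516, 205, 34, 37, 790]), ([416.2, 217.8], [406, 212, 21, 11, 186])]
[[413.57847181 222.6761788 ]] [[269.71236749 216.70341983]] [[396.25252456 200.12569614]]
[[534.33142773 226.48172245]] [[315.94519677 223.33944899]] [[381.94528924 150.94428704]]
```

View pics/w3.png

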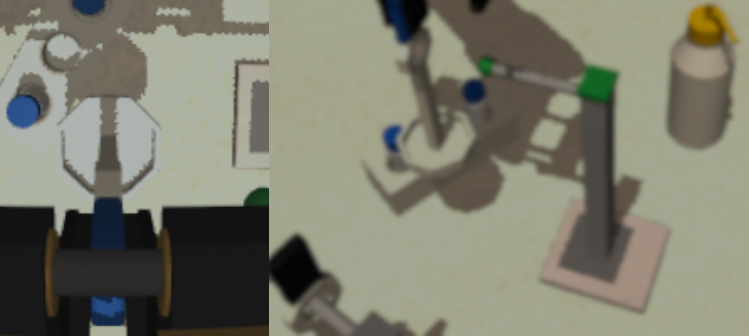

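Run:
```python
from h import *
from scipy.optimize import minimize
o=get_obs();T=o['tool_pos'];yaw=np.radians(o['tool_rot'][2]);X=np.array([np.cos(yaw),np.sin(yaw),0]);Y=np.array([np.sin(yaw),-np.cos(yaw),0]);Z=np.array([0,0,-1.])
w=cam('wrist');TR=lambda a,b,c:T+a*X+b*Y+c*Z
# tray rim circle centred d along X
th=np.linspace(0,2*np.pi,60)
for d in(-.006,-.003,0,.003,.006):
    for zz in(.015,):
        u=proj(w,np.array([TR(d+.034*np.cos(a),.034*np.sin(a),.1627-zz) for a in th]));print(d,u.min(0),u.max(0))
    print('  tab bottom front',proj(w,TR(d+.013,0,.1627-.149))[0],'tab top back',proj(w,TR(d-.013,0,.1627-.195))[0])
l,st,ce=tabmask(w);print([s.tolist() for s in st[1:] if s[4]>60])
f=cv2.cvtColor(w['frame'],cv2.COLOR_RGB2GRAY);print(f[145:235,325].tolist())
# ball
print([proj(w,[.5548,-.1331,.24]+.008*np.array([np.cos(a),np.sin(a),0]))[0].round(1).tolist() for a in np.linspace(0,2*np.pi,9)])
```

```text
-0.006 [290.60973515 159.3275045 ] [356.64574018 223.65373336]
  tab bottom front [323.76313918 222.93547044] tab top back [323.87865471 302.85580808]
-0.003 [290.53572297 156.36331207] [356.71792008 220.96060829]
  tab bottom front [323.76191263 218.16000221] tab top back [323.87764492 297.82108288]
0 [290.46326837 153.39245117] [356.78857028 218.25159281]
  tab bottom front [323.76070336 213.33585284] tab top back [323.87662886 292.67837202]
0.003 [290.39240538 150.41544774] [356.85765748 215.52696403]
  tab bottom front [323.75951263 208.46465012] tab top back [323.87560733 287.42709159]
0.006 [290.32316743 147.43283446] [356.92514893 212.78701192]
  tab bottom front [323.75834173 203.54814682] tab top back [323.87458118 282.06688244]
[[303, 89, 20, 20, 297], [264, 157, 20, 19, 300], [313, 218, 22, 31, 590], [313, 276, 22, 18, 371]]
[108, 109, 109, 109, 108, 107, 106, 104, 104, 104, 99, 83, 81, 101, 108, 107, 107, 107, 107, 107, 106, 108, 106, 107, 107, 107, 107, 106, 107, 106, 106, 106, 106, 106, 106, 89, 76, 73, 72, 72, 72, 72, 73, 72, 72, 72, 72, 72, 72, 73, 72, 72, 72, 72, 72, 72, 85, 96, 101, 101, 100, 101, 101, 101, 100, 101, 100, 101, 101, 100, 101, 101, 62, 37, 29, 27, 28, 27, 27, 27, 28, 29, 27, 28, 28, 27, 28, 29, 29, 29]
[[423.5, 226.3], [423.7, 217.8], [417.7, 212.3], [409.0, 213.1], [402.8, 219.8], [402.8, 228.4], [408.9, 233.7], [417.5, 232.8], [423.5, 226.3]]
```

Run:
```python
from h import *
w=cam('wrist');s=cam('scene');t=cam('top');th=np.linspace(0,2*np.pi,24)
bb=lambda u:np.r_[u.min(0),u.max(0)]
sph=np.array([[np.cos(a)*np.cos(b),np.sin(a)*np.cos(b),np.sin(b)] for a in th for b in np.linspace(-1.57,1.57,12)])*.008
def model(q):
    a=np.radians(q[2]);c=np.array([q[0],q[1]]);u=np.array([np.cos(a),np.sin(a)])
    return np.r_[c-.09*u,.24]+sph, box(q[0],q[1],q[2],.25,.256,.024,.028)
def res(q):
    b,c=model(q)
    r=[bb(proj(w,b))[:3]-[405.5,211.5,426.5],
       bb(proj(w,c))-[515.5,204.5,549.5,241.5],
       1.*(bb(proj(s,b))-[266.8,213.8,273.5,221.5]),1.*(bb(proj(s,c))-[307.8,216.8,325.5,233.5]),
       bb(proj(t,c))-[372.5,143.5,390.5,160.5]]
    return np.concatenate(r)
r=least_squares(res,[.6415,-.1054,17.7],x_scale=[.01,.01,5],loss='soft_l1');q=r.x
a=np.radians(q[2]);u=np.array([np.cos(a),np.sin(a)])
print(q,'ball',q[:2]-.09*u);print(res(q).round(1))
o=get_obs();T=o['tool_pos'][:2];ty=np.radians(o['tool_rot'][2]);X=np.array([np.cos(ty),np.sin(ty)])
n=np.array([-u[1],u[0]]);print('lateral of TCP rel peg',(T-q[:2])@n,'along from column',(T-q[:2])@u, 'eye lateral',(T-.002*X-q[:2])@n,'X.n',X@n)
```

```text
[ 0.64188293 -0.10412439 18.63883068] ball [ 0.55660324 -0.13288854]
[-1.2  0.2  0.9 -0.4 -0.5  0.3  3.1 -0.6 -1.1  1.3 -0.1 -0.3 -1.1 -0.
 -0.8 -1.  -1.1  0.3 -0.5]
lateral of TCP rel peg 0.00032930752125844703 along from column -0.15246156458035479 eye lateral -0.0016704201771268717 X.n 0.9998638491926573
```

>>> play_rows(
  steps=[
    [[0.0015, 0, -0.002, 0, 0, -0.016, 0], [0, 0.01, 0, 0, 0, 0, 0], [0, 0.015, 0, 0, 0, 0, 0], [0, 0.01, 0, 0, 0, 0, 0], [0, 0.005, 0, 0, 0, 0, 0], [0, 0, 0, 0, 0, 0, 0], [0, 0, 0, 0, 0, 0, 0], [0, 0, 0, 0, 0, 0, 0]],
  ],
)

```text
time_s: 8.55
tool_pos: [0.5343, -0.1392, 0.2725]
tool_rot: [-180.0, 0.0, 108.5]
force: [-0.3, -0.3, -1.4]
grip_width: 0.0097
grasp_force: 35.0
```

```bash
cat > chk.py <<'E'
from h import *
import sys
q=np.array([.6419,-.1041,18.64]);a=np.radians(q[2]);u=np.array([np.cos(a),np.sin(a)]);n=np.array([-u[1],u[0]])
o=get_obs();T=o['tool_pos'];ty=np.radians(o['tool_rot'][2]);X=np.array([np.cos(ty),np.sin(ty)])
E=T[:2]-.002*X-q[:2];print('along',E@u,'lat',E@n,'eyez',T[2]-.0327,o['tool_rot'],o['force'],o['wrist_torque'],o['grasp_force'])
E
python3 - <<'E'
from chk import *
s=cam('scene');b=cv2.resize(s['frame'][185:275,215:335,::-1],None,fx=5,fy=5,interpolation=2)
e=np.r_[T[:2]-.002*X,T[2]-.0327];print('eye px',proj(s,e),'ball px',proj(s,np.r_[q[:2]-.09*u,.24]))
cv2.imwrite('pics/s4.png',b)
E
```

```text
along -0.11315342248495983 lat -0.0008274222125593872 eyez 0.23980012704406162 [-1.79968003e+02  1.69753605e-02  1.08536037e+02] [-0.25036322 -0.32333251 -1.38891227] [-0.10624151 -0.08392255  0.00705407] 34.99533049296588
eye px [[258.92362388 214.56859736]] ball px [[270.52975823 217.06969407]]
```

View pics/s4.png

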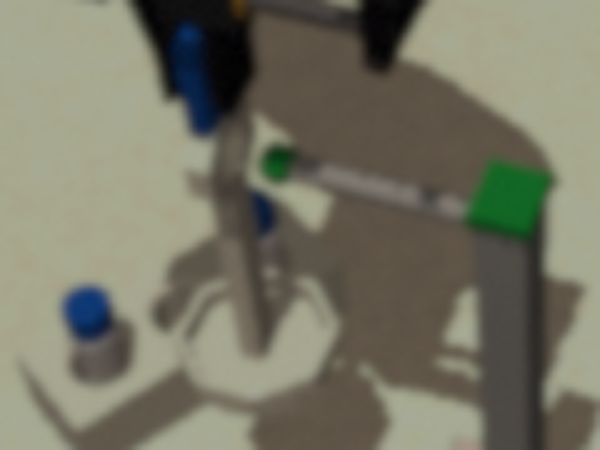

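The eye (crop ≈(233,152)) lines up with the peg line through the ball (278,162). Advancing slowly.

>>> play_rows(
  steps=[
    [[0.0007, 0.005, 0, 0, 0, 0, 0], [0, 0.006, 0, 0, 0, 0, 0], [0, 0.006, 0, 0, 0, 0, 0], [0, 0.006, 0, 0, 0, 0, 0], [0, 0, 0, 0, 0, 0, 0], [0, 0, 0, 0, 0, 0, 0]],
  ],
)

```text
time_s: 9.2
tool_pos: [0.5564, -0.1306, 0.2724]
tool_rot: [-180.0, -0.0, 108.6]
force: [0.3, -0.5, -1.2]
grip_width: 0.01
grasp_force: 35.0
```

```bash
python3 chk.py
```

```text
along -0.08950371766911427 lat 0.00023422597540701987 eyez 0.23965769624864675 [-1.79984956e+02 -2.57627583e-02  1.08595724e+02] [ 0.32987113 -0.50810811 -1.1738585 ] [ 0.00253129 -0.09339876 -0.05105768] 34.99539387412369
```

No contact; the eye is at the ball. Continuing.

>>> play_rows(
  steps=[
    [[0, 0.006, 0, 0, 0, 0, 0], [0, 0.006, 0, 0, 0, 0, 0], [0, 0.008, 0, 0, 0, 0, 0], [0, 0.008, 0, 0, 0, 0, 0], [0, 0.006, 0, 0, 0, 0, 0], [0, 0, 0, 0, 0, 0, 0], [0, 0, 0, 0, 0, 0, 0]],
  ],
)

```text
time_s: 9.9
tool_pos: [0.5885, -0.1198, 0.2724]
tool_rot: [-180.0, -0.0, 108.6]
force: [0.6, -0.1, -1.1]
grip_width: 0.0098
grasp_force: 35.0
```

Run:
```python
from chk import *
s=cam('scene');b=cv2.resize(s['frame'][170:280,230:350,::-1],None,fx=5,fy=5,interpolation=2)
cv2.imwrite('pics/s5.png',b)
```

```text
along -0.05559901420124013 lat 0.00013702642887316387 eyez 0.23966341746281838 [-1.79977910e+02 -1.84585729e-02  1.08586203e+02] [ 0.62823412 -0.07623694 -1.10666392] [-0.00417594 -0.14192076 -0.00113839] 34.99531333800405
```

View pics/s5.png

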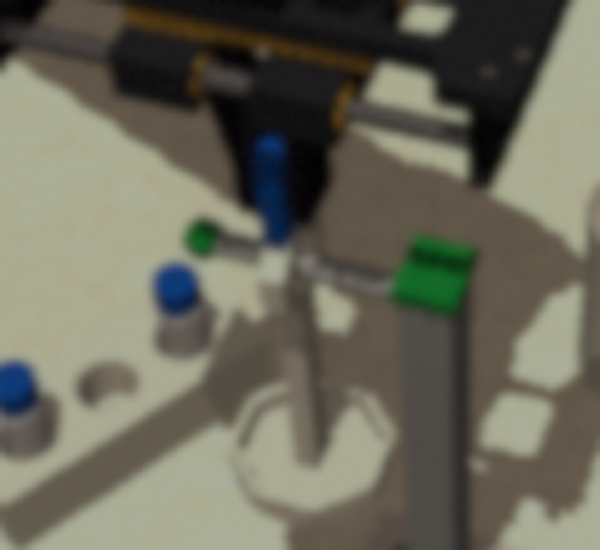

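The peg passes through the eye (ball at crop (202,238), eye at (280,262)). Lowering to hang.

>>> play_rows(
  steps=[
    [[0, 0, 0.002, 0, 0, 0, 0], [0, 0, 0.002, 0, 0, 0, 0], [0, 0, 0.001, 0, 0, 0, 0], [0, 0, 0.001, 0, 0, 0, 0], [0, 0, 0, 0, 0, 0, 0], [0, 0, 0, 0, 0, 0, 0]],
  ],
)

```text
time_s: 10.55
tool_pos: [0.5885, -0.12, 0.2666]
tool_rot: [-180.0, 0.0, 108.6]
force: [0.2, 0.1, -1.0]
grip_width: 0.0099
grasp_force: 35.0
```

```bash
python3 chk.py
```

```text
along -0.05571499957659836 lat 1.2094897345450841e-05 eyez 0.23386366620798543 [-1.79998181e+02  6.65031005e-03  1.08562803e+02] [ 0.16920252  0.1160408  -1.03537001] [ 0.01811952 -0.11414856 -0.05138213] 34.995386679656804
```

>>> play_rows(
  steps=[
    [[0, 0, 0.001, 0, 0, 0, 0], [0, 0, 0, 0, 0, 0, 0], [0, 0, 0.001, 0, 0, 0, 0], [0, 0, 0, 0, 0, 0, 0], [0, 0, 0, 0, 0, 0, 0]],
  ],
)

```text
time_s: 11.05
tool_pos: [0.5887, -0.12, 0.2655]
tool_rot: [180.0, 0.0, 108.6]
force: [-1.7, -0.3, 5.2]
grip_width: 0.0101
grasp_force: 35.0
```

>>> play_rows(
  steps=[
    [[0, 0, -0.0008, 0, 0, 0, 0], [0, 0, 0, 0, 0, 0, 0.013], [0, 0, 0, 0, 0, 0, 0.016], [0, 0, 0, 0, 0, 0, 0.022], [0, 0, 0, 0, 0, 0, 0.03], [0, 0, 0, 0, 0, 0, 0.04], [0, 0, 0, 0, 0, 0, 0.04], [0, 0, 0, 0, 0, 0, 0.04]],
  ],
  force=10,
)

```text
time_s: 11.85
tool_pos: [0.5885, -0.12, 0.2653]
tool_rot: [-180.0, 0.0, 108.6]
force: [-0.2, 0.2, 0.5]
grip_width: 0.0383
grasp_force: 0.0
```

>>> play_rows(
  steps=[
    [[0, 0, -0.01, 0, 0, 0, 0.04], [0, 0, -0.02, 0, 0, 0, 0.04], [0, 0, -0.03, 0, 0, 0, 0.04], [0, 0, -0.03, 0, 0, 0, 0.04], [0, 0, -0.03, 0, 0, 0, 0.05], [0, 0, 0, 0, 0, 0, 0.05], [0, 0, 0, 0, 0, 0, 0.05]],
  ],
)

```text
time_s: 12.55
tool_pos: [0.5888, -0.1198, 0.3864]
tool_rot: [179.9, 0.1, 108.6]
force: [-0.3, -0.3, -1.1]
grip_width: 0.0488
grasp_force: 0.0
```

Run:
```python
from chk import *
s=cam('scene');w=cam('wrist')
b=cv2.resize(s['frame'][170:310,230:370,::-1],None,fx=3,fy=3,interpolation=2)
v=cv2.resize(w['frame'][140:320,250:400,::-1],(350,420))
cv2.imwrite('pics/s6.png',np.hstack([b,v]))
# vial and onward plan: yaw such that tool y is perpendicular to dipper-vial line
V=np.array([.4335,.2490]);print(np.degrees(np.arctan2(*(np.array([.4954,.2058])-V)[::-1])))
plan([.44,.06,.37],110,6)
print();plan([.4335,.2490,.20],122,7,[.44,.06,.37,110])
```

```text
along -0.055290230744647506 lat 0.00010233955805307125 eyez 0.35366234236384814 [1.79911633e+02 5.52294604e-02 1.08577716e+02] [-0.3242658  -0.29886237 -1.1443325 ] [ 0.03217706 -0.15263301 -0.02818268] 0.0
-34.9111818396012
[0.0363, -0.0138, 0.0024] rz -0.0042
[0.0364, -0.0137, 0.0024] rz -0.0042
[0.0364, -0.0135, 0.0024] rz -0.0042
[0.0365, -0.0134, 0.0024] rz -0.0042
[0.0365, -0.0132, 0.0024] rz -0.0042
[0.0366, -0.0131, 0.0024] rz -0.0042

[0.0257, 0.0084, 0.0243] rz -0.0299
[0.0254, 0.0091, 0.0243] rz -0.0299
[0.0251, 0.0099, 0.0243] rz -0.0299
[0.0248, 0.0106, 0.0243] rz -0.0299
[0.0245, 0.0114, 0.0243] rz -0.0299
[0.0242, 0.0121, 0.0243] rz -0.0299
[0.0238, 0.0128, 0.0243] rz -0.0299
```

View pics/s6.png

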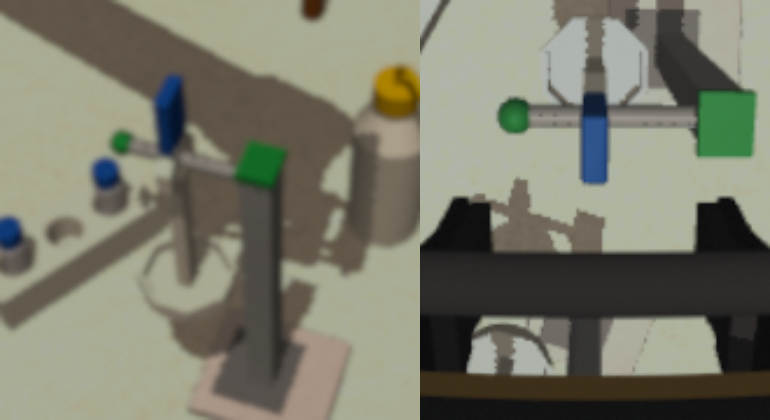

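The dipper hangs freely on the peg, clear of the column. On to the vial.

>>> play_rows(
  steps=[
    [[0.036, -0.014, 0.002, 0, 0, -0.004, 0.05], [0.036, -0.014, 0.002, 0, 0, -0.004, 0.05], [0.036, -0.0135, 0.002, 0, 0, -0.004, 0.05], [0.0365, -0.013, 0.002, 0, 0, -0.004, 0.05], [0.0365, -0.013, 0.002, 0, 0, -0.004, 0.05], [0.0365, -0.013, 0.002, 0, 0, -0.004, 0.05]],
  ],
)

```text
time_s: 13.25
tool_pos: [0.4395, 0.06, 0.372]
tool_rot: [-179.9, -0.0, 109.9]
force: [-0.7, -0.5, 0.7]
grip_width: 0.0499
grasp_force: 0.0
```

>>> play_rows(
  steps=[
    [[0.026, 0.008, 0.024, 0, 0, -0.03, 0.05], [0.025, 0.009, 0.024, 0, 0, -0.03, 0.05], [0.025, 0.01, 0.024, 0, 0, -0.03, 0.05], [0.025, 0.011, 0.024, 0, 0, -0.03, 0.05], [0.0245, 0.0115, 0.024, 0, 0, -0.03, 0.05], [0.024, 0.012, 0.024, 0, 0, -0.03, 0.05], [0.024, 0.013, 0.024, 0, 0, -0.03, 0.05], [0, 0, 0, 0, 0, 0, 0.05], [0, 0, 0, 0, 0, 0, 0.05]],
  ],
)

```text
time_s: 14.15
tool_pos: [0.4338, 0.248, 0.2042]
tool_rot: [-179.8, -0.1, 122.1]
force: [0.5, -0.4, -0.3]
grip_width: 0.0497
grasp_force: 0.0
```

Run:
```python
from h import *
o=get_obs();print(o['tool_pos'],o['tool_rot'])
w=cam('wrist')
for b in blobs(w,'red',100,30,40):
    print(b[0],b[1]);xy=least_squares(lambda p:proj(w,[*p,.071])[0]-b[0],[.43,.25]).x;print(xy)
plan([*xy,.2],122,1)
```

```text
[0.43383831 0.24798427 0.2041663 ] [-1.79832385e+02 -8.54748943e-02  1.22057858e+02]
[324.4 188.4] [314, 177, 22, 24, 434]
[0.4332286 0.2493682]
[0.0026, -0.0003, 0.005] rz -0.0011
```

>>> play_rows(
  steps=[
    [[0.0015, 0, 0.03, 0, 0, 0, 0.05], [0, 0, 0.03, 0, 0, 0, 0.05], [0, 0, 0.03, 0, 0, 0, 0.05], [0, 0, 0.03, 0, 0, 0, 0.05], [0, 0, 0.024, 0, 0, 0, 0.05], [0, 0, 0.02, 0, 0, 0, 0.05], [0, 0, 0, 0, 0, 0, 0.05], [0, 0, 0, 0, 0, 0, 0.05]],
  ],
)

```text
time_s: 15.0
tool_pos: [0.4352, 0.2486, 0.0423]
tool_rot: [180.0, 0.1, 121.9]
force: [-0.6, -0.7, 0.3]
grip_width: 0.05
grasp_force: 0.0
```

>>> play_rows(
  steps=[
    [[0, 0, 0, 0, 0, 0, 0.035], [0, 0, 0, 0, 0, 0, 0.03], [0, 0, 0, 0, 0, 0, 0.02], [0, 0, 0, 0, 0, 0, 0.015], [0, 0, 0, 0, 0, 0, 0.015], [0, 0, 0, 0, 0, 0, 0.015], [0, 0, 0, 0, 0, 0, 0.015]],
  ],
  force=20,
)

```text
time_s: 15.7
tool_pos: [0.4344, 0.2495, 0.0416]
tool_rot: [180.0, 0.0, 122.0]
force: [-1.5, -0.3, 4.3]
grip_width: 0.0229
grasp_force: 20.0
```

Run:
```python
from h import *
plan([.4455,-.112,.19],122,9,[.4344,.2495,.19,122])
```

```text
[-0.0347, -0.0202, -0.0] rz -0.0
[-0.0347, -0.0202, -0.0] rz -0.0
[-0.0347, -0.0202, -0.0] rz -0.0
[-0.0347, -0.0202, -0.0] rz -0.0
[-0.0347, -0.0202, -0.0] rz -0.0
[-0.0347, -0.0202, -0.0] rz -0.0
[-0.0347, -0.0202, -0.0] rz -0.0
[-0.0347, -0.0202, -0.0] rz -0.0
[-0.0347, -0.0202, -0.0] rz -0.0
```

>>> play_rows(
  steps=[
    [[0, 0, -0.005, 0, 0, 0, 0.015], [0, 0, -0.01, 0, 0, 0, 0.015], [0, 0, -0.025, 0, 0, 0, 0.015], [0, 0, -0.03, 0, 0, 0, 0.015], [0, 0, -0.03, 0, 0, 0, 0.015], [0, 0, -0.03, 0, 0, 0, 0.015], [0, 0, -0.018, 0, 0, 0, 0.015], [0, 0, 0, 0, 0, 0, 0.015]],
  ],
)

```text
time_s: 16.5
tool_pos: [0.4356, 0.2506, 0.1922]
tool_rot: [179.7, 0.1, 122.0]
force: [0.8, 0.2, -0.8]
grip_width: 0.023
grasp_force: 20.0
```

>>> play_rows(
  steps=[
    [[-0.03, -0.0175, 0, 0, 0, 0, 0.015], [-0.0347, -0.0202, 0, 0, 0, 0, 0.015], [-0.0347, -0.0202, 0, 0, 0, 0, 0.015], [-0.0347, -0.0202, 0, 0, 0, 0, 0.015], [-0.0347, -0.0202, 0, 0, 0, 0, 0.015], [-0.0347, -0.0202, 0, 0, 0, 0, 0.015], [-0.0347, -0.0202, 0, 0, 0, 0, 0.015], [-0.0347, -0.0202, 0, 0, 0, 0, 0.015], [-0.025, -0.0146, 0, 0, 0, 0, 0.015], [-0.0147, -0.0085, 0, 0, 0, 0, 0.015], [0, 0, 0, 0, 0, 0, 0.015], [0, 0, 0, 0, 0, 0, 0.015]],
  ],
)

```text
time_s: 17.7
tool_pos: [0.4452, -0.1105, 0.1889]
tool_rot: [180.0, -0.1, 122.0]
force: [0.1, 0.2, -0.4]
grip_width: 0.0231
grasp_force: 20.0
```

Run:
```python
from h import *
o=get_obs();print(o['tool_pos'],o['tool_rot'],o['grip_width'])
w=cam('wrist')
for b in blobs(w,'blue',100,30,40):
    xy=least_squares(lambda p:proj(w,[*p,.081])[0]-b[0],[.44,-.11]).x;print('blue',b[0],b[1],xy)
for b in blobs(w,'red',100,30,40): print('red',b)
print('pred vial bottom',proj(w,[*o['tool_pos'][:2],o['tool_pos'][2]-.041]), 'bore',proj(w,[.4455,-.112,.04]))
cv2.imwrite('pics/w7.png',cv2.resize(w['frame'][80:280,200:440,::-1],None,fx=2.5,fy=2.5))
```

```text
[ 0.44523252 -0.11051405  0.18886642] [ 1.79992659e+02 -9.00582034e-02  1.22040332e+02] 0.023136500918134576
blue [360.2 162.7] [348, 150, 25, 26, 495] [ 0.4562326  -0.06780285]
blue [289.3 224.6] [280, 217, 23, 22, 227] [ 0.43252194 -0.1502805 ]
red (array([324.4, 242.7]), [305, 235, 40, 14, 416])
red (array([324.7, 279.8]), [305, 275, 40, 12, 330])
pred vial bottom [[323.92762405 219.7225519 ]] bore [[323.23636084 187.88665904]]
```

View pics/w7.png

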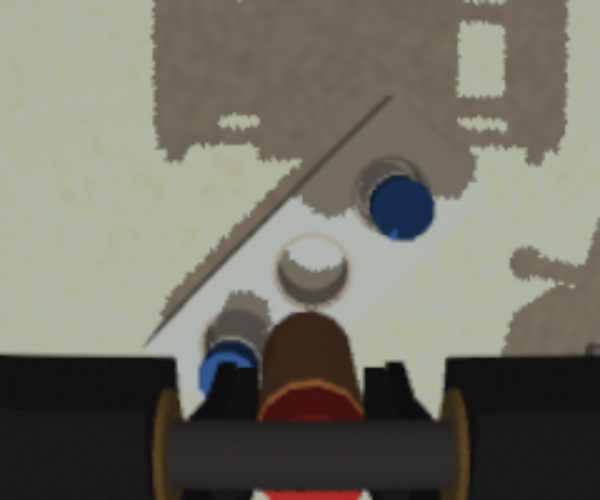

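Run:
```python
from h import *
o=get_obs();T=o['tool_pos'];ty=np.radians(o['tool_rot'][2]);X=np.array([np.cos(ty),np.sin(ty),0]);Y=np.array([np.sin(ty),-np.cos(ty),0])
w=cam('wrist')
B=least_squares(lambda p:proj(w,[*p,.04])[0]-[325.1,188.0],[.4455,-.112]).x;print('bore',B,'px per mm',proj(w,[*(B+.001*X[:2]),.04])-proj(w,[*B,.04]))
for d in(-.002,0,.002):
  e=np.array([T+(d+.012*np.cos(a))*X+.012*np.sin(a)*Y-[0,0,.0415] for a in np.linspace(0,6.28,90)]);u=proj(w,e);print(d,u.min(0),u.max(0))
d=B-T[:2];print('move tool x,y',d@X[:2],d@Y[:2])
```

```text
bore [ 0.4474014  -0.11076528] px per mm [[ 7.81971362e-04 -9.52140351e-01]]
-0.002 [306.5586386  205.45882501] [341.27019667 238.28379428]
0 [306.51062455 202.62034667] [341.31778273 235.64047401]
0.002 [306.46326844 199.7676643 ] [341.3647113  232.97943864]
move tool x,y -0.0016761460428870321 0.0013522729277042195
```

The bore mouth is at wrist pixel (325,188), and the vial's bottom edge is at row ≈205. So only about 1 mm of shift in tool y is needed before descending.

>>> play_rows(
  steps=[
    [[0, 0.001, 0.02, 0, 0, 0, 0.015], [0, 0, 0.025, 0, 0, 0, 0.015], [0, 0, 0.025, 0, 0, 0, 0.015], [0, 0, 0.02, 0, 0, 0, 0.015], [0, 0, 0.01, 0, 0, 0, 0.015], [0, 0, 0, 0, 0, 0, 0.015], [0, 0, 0, 0, 0, 0, 0.015]],
  ],
)

```text
time_s: 18.5
tool_pos: [0.4468, -0.1111, 0.0901]
tool_rot: [180.0, 0.0, 122.0]
force: [0.0, 0.3, -1.0]
grip_width: 0.0227
grasp_force: 20.0
```

>>> play_rows(
  steps=[
    [[0, 0, 0.004, 0, 0, 0, 0.015], [0, 0, 0.004, 0, 0, 0, 0.015], [0, 0, 0.002, 0, 0, 0, 0.015], [0, 0, 0, 0, 0, 0, 0.015], [0, 0, 0, 0, 0, 0, 0.015]],
  ],
)

```text
time_s: 19.0
tool_pos: [0.4462, -0.1116, 0.0794]
tool_rot: [-180.0, 0.0, 122.0]
force: [-0.4, 0.3, -1.4]
grip_width: 0.0233
grasp_force: 20.0
```

>>> play_rows(
  steps=[
    [[0, 0, 0.004, 0, 0, 0, 0.015], [0, 0, 0.004, 0, 0, 0, 0.015], [0, 0, 0.004, 0, 0, 0, 0.015], [0, 0, 0.004, 0, 0, 0, 0.015], [0, 0, 0.004, 0, 0, 0, 0.015], [0, 0, 0.003, 0, 0, 0, 0.015], [0, 0, 0, 0, 0, 0, 0.015], [0, 0, 0, 0, 0, 0, 0.015]],
  ],
)

```text
time_s: 19.8
tool_pos: [0.4462, -0.1115, 0.0563]
tool_rot: [180.0, -0.0, 122.0]
force: [-0.4, -0.0, -0.3]
grip_width: 0.0231
grasp_force: 20.0
```

>>> play_rows(
  steps=[
    [[0, 0, 0.002, 0, 0, 0, 0.015], [0, 0, 0.001, 0, 0, 0, 0.015], [0, 0, 0, 0, 0, 0, 0.015], [0, 0, 0.001, 0, 0, 0, 0.015], [0, 0, 0, 0, 0, 0, 0.015], [0, 0, 0, 0, 0, 0, 0.015]],
  ],
)

```text
time_s: 20.4
tool_pos: [0.4461, -0.1116, 0.0523]
tool_rot: [-180.0, 0.0, 122.0]
force: [0.8, -0.3, -1.3]
grip_width: 0.0231
grasp_force: 20.0
```

>>> play_rows(
  steps=[
    [[0, 0, 0.001, 0, 0, 0, 0.015], [0, 0, 0, 0, 0, 0, 0.015], [0, 0, 0, 0, 0, 0, 0.015]],
  ],
)

```text
time_s: 20.7
tool_pos: [0.4463, -0.1117, 0.0516]
tool_rot: [180.0, 0.0, 122.0]
force: [0.6, -0.4, 1.7]
grip_width: 0.0234
grasp_force: 20.0
```

>>> play_rows(
  steps=[
    [[0, 0, 0.001, 0, 0, 0, 0.015], [0, 0, 0, 0, 0, 0, 0.015], [0, 0, 0, 0, 0, 0, 0.015]],
  ],
)

```text
time_s: 21.0
tool_pos: [0.4467, -0.112, 0.0515]
tool_rot: [-180.0, 0.1, 122.0]
force: [-2.0, 0.2, 9.5]
grip_width: 0.0235
grasp_force: 20.1
```

The vial is on the bore floor (TCP 0.0515 as predicted, 9.5 N). Release and retreat.

>>> play_rows(
  steps=[
    [[0, 0, -0.001, 0, 0, 0, 0.015], [0, 0, 0, 0, 0, 0, 0.025], [0, 0, 0, 0, 0, 0, 0.028], [0, 0, 0, 0, 0, 0, 0.034], [0, 0, 0, 0, 0, 0, 0.038], [0, 0, 0, 0, 0, 0, 0.038], [0, 0, 0, 0, 0, 0, 0.038]],
  ],
)

```text
time_s: 21.7
tool_pos: [0.4461, -0.1115, 0.0513]
tool_rot: [-180.0, -0.0, 122.0]
force: [0.8, 0.4, 0.3]
grip_width: 0.0379
grasp_force: 0.0
```

>>> play_rows(
  steps=[
    [[0, 0, -0.01, 0, 0, 0, 0.038], [0, 0, -0.015, 0, 0, 0, 0.038], [0, 0, -0.02, 0, 0, 0, 0.038], [0, 0, -0.025, 0, 0, 0, 0.038], [0.02, 0, -0.03, 0, 0, 0, 0.038], [0.02, 0, -0.03, 0, 0, 0, 0.038], [0.02, 0, -0.03, 0, 0, 0, 0.038], [0.02, 0, -0.03, 0, 0, 0, 0.038], [0.02, 0, -0.03, 0, 0, 0, 0.038], [0.02, 0, -0.03, 0, 0, 0, 0.038], [0, 0, 0, 0, 0, 0, 0.038], [0, 0, 0, 0, 0, 0, 0.038]],
  ],
)

```text
time_s: 22.9
tool_pos: [0.3868, -0.0144, 0.291]
tool_rot: [179.9, 0.1, 122.2]
force: [0.3, -0.9, 0.3]
grip_width: 0.0381
grasp_force: 0.0
```

Run:
```python
from h import *
o=get_obs();print(o['tool_pos'],o['force'])
s=cam('scene');t=cam('top')
print([(b[0].tolist(),b[1]) for b in blobs(s,'red',100,40,15,(160,120,400,400))],[(b[0].tolist(),b[1]) for b in blobs(t,'red',100,40,15,(180,120,560,290))])
for z in(.082,.085): print(proj(s,[.4465,-.111,z]),proj(t,[.4465,-.111,z]))
for n,c in(('s',s),('t',t)): print(n,[(b[0].tolist()) for b in blobs(c,'blue',100,40,15,(160,120,560,290))],[(b[0].tolist()) for b in blobs(c,'yellow',100,40,100,(270,120,400,290))])
cv2.imwrite('pics/s8.png',cv2.resize(s['frame'][170:400,165:385,::-1],None,fx=2.6,fy=2.6))
```

```text
[ 0.38684694 -0.01440837  0.2910211 ] [ 0.27767715 -0.90204498  0.2950655 ]
[([248.3, 237.0], [244, 232, 9, 11, 75])] [([376.5, 262.5], [372, 258, 10, 10, 88])]
[[248.75455425 234.67594536]] [[376.05770236 261.33206654]]
[[248.56079598 233.86998386]] [[376.17691535 261.3198165 ]]
s [[285.7, 207.0], [264.8, 227.3], [232.2, 247.3]] [[362.9, 200.4]]
t [[393.7, 175.1], [356.0, 256.4], [396.7, 267.2]] [[289.1, 166.1]]
```

View pics/s8.png

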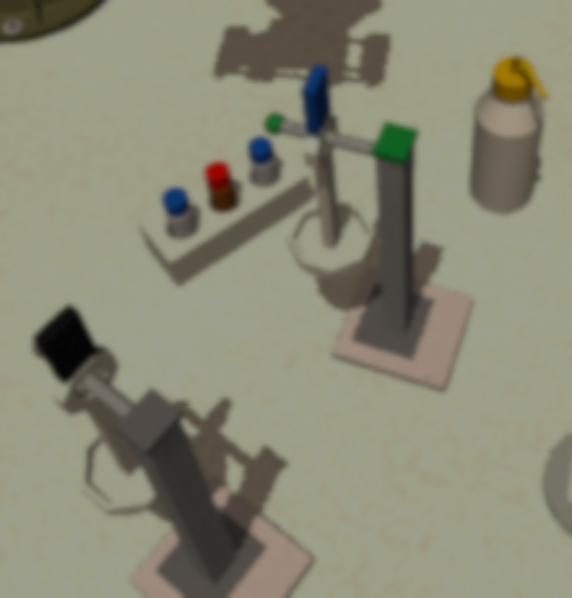

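The red cap (218,175 in the crop) is level and in line with the two blue caps. The dipper hangs on the green peg, and the bystanders have not moved. Handing in.

```bash
python3 -c "
from cell import *
print(sign_off())"
```

```text
the job is handed in; nothing more can be done
None
```

The dipper hangs freely on the green-tipped peg, the amber vial stands fully home in the middle bore, the bystanders have not moved in the final camera check, and the job is handed in (about 23 s on the robot's clock).

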